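# Stand a sawn stone slab up against the drying fence and chock it

## Robot

A 6-joint arm with a two-finger parallel gripper is mounted at the origin on a cart in front of the work surface, level with it; the furniture and walls round the work are solid. World frame = base frame: x ahead of the robot, y to its left, z up, the work surface at z = 0. Lengths are in m, angles in rad, forces in N, time in s.
With the tool pointing down it reaches from about 0.3 to 0.775 m from the base axis. Payload 14.6 kg.
Tool frame: the origin (TCP) lies on the centre line of the jaws, within the pads' length; the fingertips stand 19 mm ahead of it and the grasp point (between the pads) is the TCP; z points along the fingers, x is the direction in which the jaws open and shut, and the axes are right-handed (so a half turn about z gives the same grasp; the last joint's range is limited). The gripper opens to 94 mm and grips with 3 to 60 N. Pads are 16 mm wide; open, the fingers measure 119 mm over their backs; the gripper's body (75 mm by 177 mm) begins 78 mm behind the grasp point.
Start: joints at [1.232, 0.3, 1.521, -0, 1.321, -0.067], TCP at [0.148, 0.53, 0.187] pointing down, gripper open.
Joint ranges: [-3.03, 3.03], [-0.79, 2.21], [0.23, 2.52], [-1.04, 4.18], [0, 3.07], [-2.55, 2.55]. Speed limits (rad/s): [2.22, 2.22, 2.57, 3.14, 3.14, 3.14].

## Interface

Orientations are given as [roll, pitch, yaw] about the fixed x, y, z axes, in that order (R = Rz(yaw) Ry(pitch) Rx(roll)).
In Python, from station import ctrl, imaging gives the robot as it stands.
- The arm moves only by the shell command python3 -m handwheel 'ROWS' [OPENING] [FORCE]. ROWS is JSON, a list that holds one entry, the list of rows, each a list of 4 numbers: the shift along the tool's x, y, z in m, then the turn about the tool's z in rad. A call has 1 to 10 rows; each row shifts and turns the pose as measured when the row begins, along the tool's axes as they then stand; what a row does not reach is not made up. A row lasts 1/10 s, in which the tool goes at most 50 mm and 8.59 degrees, less where a joint would pass 70% of its speed; a pose out of reach is approached as far as the arm can. A call is refused whole if a number of a shift passes 0.05 or a number of a turn 0.15, either way. A call with a gripper value outside its range is refused whole. OPENING is the finger opening in m, from 0 to 0.094, set as the call begins (- or left out, the last holds). The fingers move at their own pace and stop on an object; FORCE is the grip in N (left out, the last holds). Time passes only in rows, so rows that do not move let the fingers close. It gives the time, the measured TCP pose, the force and the opening at its end, in the units of the state.
- ctrl.get_obs(): the state, without advancing time (a new reading comes with each control period).
- imaging.camera(name): name is "side" or "top"; returns the picture (480x640x3 uint8, red, green, blue); there is no depth.
- imaging.camera_model(name): a dict with "camera_matrix" (3x3 intrinsics, pixels), "position" and "attitude" of the camera in the world. Camera axes: x right, y up, looking along -z (the intrinsics and any distortion apply to the point x, -y, -z); pixel columns grow to the right and rows downward; lengths in m; the calibration is good to about 2 mm. A picture is of the moment at which its call begins. camera_model takes no time and is no camera call.
- ctrl.hand_in(): hands the job in, once; it reports no verdict.
The state is a dict: "time_s": time; "qpos": joint angles; "joint_vel": joint speeds; "tau": joint torques, N m; "ee_pos": TCP position; "eef_rot": TCP orientation; "force": force on the tool from outside, world axes, zero at the start; "moment": the same for the moment, N m; "grip_width": finger opening in m.
Only numpy, scipy, OpenCV 4.12 (cv2) and the standard library are available. Lean on these libraries where they do the work, as an engineer would, in place of code of your own. Each camera call takes 0.05 s, during which the arm holds its last target. There are 200 camera calls.

## Task

The stone slab lies propped on the brown wooden block with its far edge towards the plywood fence. Push the slab home against the fence and tip it up gently about its far edge, without dropping it back or flinging it over, until it leans flat against the fence by itself; also slide the block up until its long side is snug against the slab's foot, roughly in the middle, so that the slab cannot slip. Leave the tape roll, the tan rough stone, the brush and the red-and-cream agate slice where they are.

Things in the scene. Friction and masses are not known exactly. Their poses are not given: they have to be found in the camera images.
- fence: Fixed plywood fence, 190 mm wide (y), 15 mm thick, about 132 mm high, aluminium cap, raked back 10 degrees, on the bench. Origin: on the bench, middle of the lower edge of its front face. x points level from the face backwards (away from the slab), y along the fence, z up; the face is the plane x = z*tan(10 deg).
- slab: White-grey marble slab, 160 (x) x 110 (y) x 12 mm (z), 0.45 to 0.7 kg, loose. Origin: middle of its underside, the face towards the block. At the start x points to the fence and about 26 deg down: far edge on the bench 5 to 22 mm short of the fence, underside on the block's far top edge, near edge free, about 70 mm up. Flat against the fence, x points down and the underside faces the robot's side.
- slab_foot (a point): Middle of the slab's far lower edge (slab frame x = +80 mm, z = 0): the edge on the bench about which it pivots. With the slab flat against the fence it lies about 12 mm in front of the fence's lower edge. Axes as the slab's.
- slab_edge (a point): Middle of the slab's near, raised underside edge (slab frame x = -80 mm, z = 0). With the slab flat against the fence it is about 160 mm above the bench. Axes as the slab's.
- block: Brown hardwood block, 62 mm (x) by 100 mm (y) by 42 mm high (z), about 0.13 kg, loose on the bench; at the start it props the slab, its long sides roughly parallel to the fence. Origin: middle of its underside. x points towards the fence; the long side at x = +31 mm is the one to go against the slab's foot.
- tape: Roll of black tape, 62 mm across, 19 mm high, loose on the bench beside the slab, on the robot's right. Origin: middle of its underside. Must stay where it is.
- stone: Tan rough stone, 44 x 52 x 36 mm, loose beside the slab, on the robot's left. Origin: middle of its underside. Must stay where it is.
- brush: Wooden scrub brush, 54 x 153 x 49 mm, loose farther to the robot's left. Origin: middle of its underside. Must stay where it is.
- agate: Red-and-cream banded agate slice, 67 x 94 x 8 mm, loose on the robot's right. Origin: middle of its underside. Must stay where it is.
Things that resemble listed ones, but are neither listed nor needed, are in the scene too. Of the things that look like the slab, the larger one is meant.

How it is judged:
By the outcome, as a careful person would: the job done as asked, in the order asked, and still so for the second after the job is handed in, with the robot touching nothing.
It also fails if it takes over 48 s, if anything falls off the work surface, if the arm or the gripper's body presses on something with over 40 N, if the wrist force passes 120 N, or if a joint passes its speed limit or range.

## Working session

There is one attempt and no reset: what is moved stays moved. The work goes in short steps, Python scripts to look and compute and a shell command to move; the robot and the scene stay as the last step left them, time stands still between calls to the robot, and variables do not carry over. Pictures are saved under pics/ and viewed, about 8 in all and at most 12, crops included, and the job is handed in when it is done.

```bash
mkdir -p pics; ls
cat > h.py <<'E'
import numpy as np, cv2
from station import ctrl, imaging
from scipy.spatial.transform import Rotation as R
def shot(n,f):
    im=imaging.camera(n); cv2.imwrite('pics/'+f,im[:,:,::-1]); return im
def model(n):
    m=imaging.camera_model(n); K=np.array(m['camera_matrix']); p=np.array(m['position']); a=np.array(m['attitude'])
    A=a if a.shape==(3,3) else R.from_euler('xyz',a).as_matrix()
    return K,p,A,m
def ray(n,u,v):
    K,p,A,m=model(n); d=np.linalg.inv(K)@[u,v,1]; return p,A@np.array([d[0],-d[1],-d[2]])
def onz(n,u,v,z=0):
    p,d=ray(n,u,v); return p+d*(z-p[2])/d[2]
def tri(a,b):
    (p,d),(q,e)=ray('side',*a),ray('top',*b)
    s=np.linalg.lstsq(np.c_[d,-e],q-p,rcond=None)[0]
    x,y=p+s[0]*d,q+s[1]*e; return (x+y)/2,np.linalg.norm(x-y)
def proj(n,P):
    K,p,A,m=model(n); c=A.T@(np.array(P)-p); q=K@np.array([c[0],-c[1],-c[2]]); return q[:2]/q[2]
E
python3 - <<'E'
from h import *
for n in('side','top'):
    shot(n,n+'0.png'); print(model(n)[3])
o=ctrl.get_obs(); print(o)
E
```

```text
pics
{'camera_matrix': array([[443.2244161 ,   0.        , 321.33366659],
       [  0.        , 443.2244161 , 239.09852311],
       [  0.        ,   0.        ,   1.        ]]), 'position': array([ 0.02634005, -0.90147656,  0.77522469]), 'attitude': array([ 1.01750231, -0.02528486, -0.46511045])}
{'camera_matrix': array([[584.56149399,   0.        , 320.12310812],
       [  0.        , 584.56149399, 242.75013314],
       [  0.        ,   0.        ,   1.        ]]), 'position': array([0.24413324, 0.11990668, 1.45457401]), 'attitude': array([ 2.10987818e-01, -3.04847592e-04, -1.63838552e+00])}
{'time_s': 0.1, 'qpos': array([ 1.23238443e+00,  3.00396166e-01,  1.52150059e+00, -7.00764706e-06,
        1.32071296e+00, -6.65913352e-02]), 'joint_vel': array([-1.61707791e-03, -3.95021116e-04, -2.92110118e-03,  9.00849370e-05,
        6.30254917e-04, -5.80740895e-05]), 'tau': array([ 1.42602825e-03, -5.32644010e+01, -3.53287446e+01,  7.09431502e-02,
        2.34705338e-02, -5.36110463e-05]), 'ee_pos': array([0.14758376, 0.52956888, 0.1861615 ]), 'eef_rot': array([-3.14153175e+00,  1.01526043e-03,  1.29897754e+00]), 'force': array([-0.75947555,  0.05669195,  0.12613654]), 'moment': array([-0.04171629,  0.00678777,  0.06646458]), 'grip_width': 0.09410695226664045}
```

View pics/side0.png

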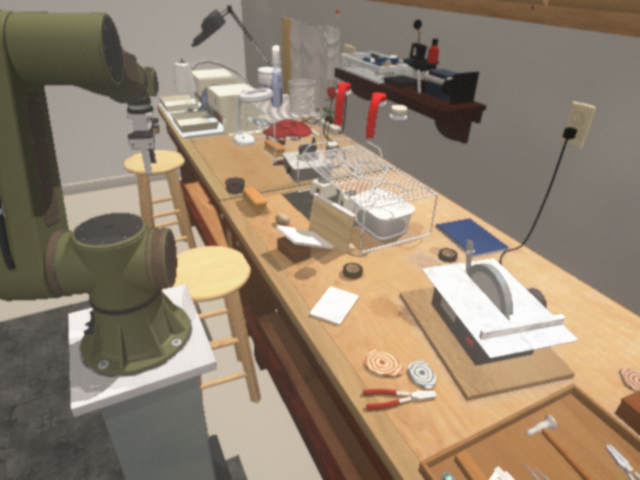

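View pics/top0.png

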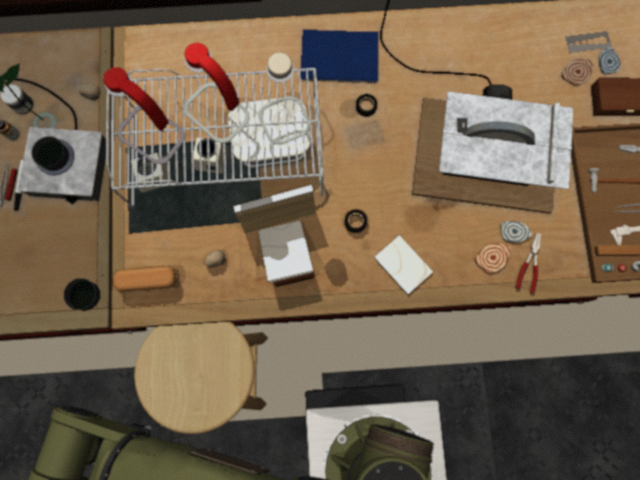

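The side view shows the propped slab at about (303,237), the fence at (333,222), the tape at (352,270) and the stone at (283,220). The flat white tile at (334,304) is a look-alike. In the top view the slab is at (286,250), the fence at (277,205), the tape at (356,220), the stone at (215,258), the brush at (145,278) and the agate at (492,258). The tile at (403,264) is flat and not propped, so the slab is the one at (286,250). I'll confirm that in an enlarged crop.

Run:
```python
import cv2,numpy as np
a=cv2.imread('pics/side0.png')[180:290,250:380];b=cv2.imread('pics/top0.png')[175:310,220:350]
a=cv2.resize(a,(400,338),interpolation=cv2.INTER_CUBIC);b=cv2.resize(b,(400,415),interpolation=cv2.INTER_CUBIC)
c=np.zeros((415,800,3),np.uint8);c[:338,:400]=a;c[:,400:]=b;cv2.imwrite('pics/c0.png',c)
```

```text
(no output)
```

View pics/c0.png

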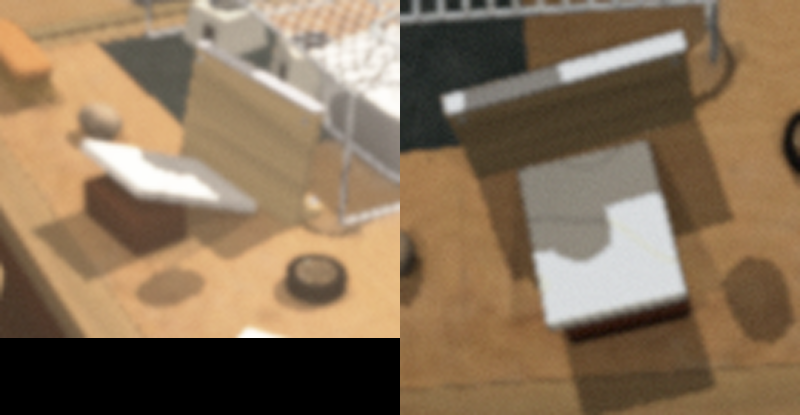

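Run:
```python
from h import *
T=lambda x,y:(220+(x-400)/3.077,175+y/3.077)
S=lambda x,y:(250+x/3.077,180+y/3.077)
for k,p,z in [('farL',(521,170),.011),('farR',(655,142),.011),('nearR',(687,297),.081),('nearL',(548,325),.081),('fenL',(478,178),0),('fenR',(695,123),0),('fenTL',(447,113),.132),('fenTR',(685,50),.132)]:
    print(k,onz('top',*T(*p),z).round(4))
for k,p,z in [('blkNearR(top)',(690,315),.0),('blkNL',(570,338),.0),('shadowless',(0,0),0)]: print(k,onz('top',*T(*p),z).round(4))
for k,p,z in [('blk near-left bottom',(88,210),0),('blk near-right bottom',(140,250),0),('blk far right bottom',(187,235),0),('slab farR',(255,210),0),('fenR base',(303,222),0),('tape',(317,290),0)]: print('S',k,onz('side',*S(*p),z).round(4))
print('nearL tri',tri(S(83,143),T(548,325)),'farR',tri(S(255,208),T(655,142)))
for k,p,z in [('tape',(356,220),.019),('stone',(215,258),.02),('brush',(145,278),.03),('agate',(492,258),.008),('rackpost',(323,190),0)]: print(k,onz('top',*p,z).round(3))
```

```text
farL [0.5953 0.2503 0.011 ]
farR [0.6116 0.1386 0.011 ]
nearR [0.4689 0.1206 0.081 ]
nearL [0.4544 0.2288 0.081 ]
fenL [0.5936 0.2872 0.    ]
fenR [0.6285 0.1044 0.    ]
fenTL [0.6142 0.2935 0.132 ]
fenTR [0.6518 0.1096 0.132 ]
blkNearR(top) [0.4672 0.1192 0.    ]
blkNL [0.4549 0.2179 0.    ]
shadowless [0.7758 0.6853 0.    ]
S blk near-left bottom [0.4569 0.2185 0.    ]
S blk near-right bottom [0.4765 0.1289 0.    ]
S blk far right bottom [0.5307 0.1336 0.    ]
S slab farR [0.6158 0.1463 0.    ]
S fenR base [0.6504 0.1055 0.    ]
S tape [ 0.6038 -0.0037  0.    ]
nearL tri (array([0.4564312 , 0.22898612, 0.07499323]), np.float64(0.0023941399060167915)) farR (array([0.61193148, 0.13880032, 0.00807798]), np.float64(0.0009463371701886002))
tape [0.604 0.004 0.019]
stone [0.53  0.363 0.02 ]
brush [0.489 0.535 0.03 ]
agate [ 0.485 -0.33   0.008]
rackpost [0.694 0.082 0.   ]
```

```bash
python3 - <<'E'
from h import *
for k,a,b in [('redhead',(377,97),(197,55)),('redhandle bottom',(371,135),(235,105)),('rack cornerR',(435,190),(315,70)),('rack front R top',(345,243),(320,193)),('fence top R',(357,216),(313,191)),('fence topL',(314,195),(235,211))]: print(k,*tri(a,b))
E
python3 -m handwheel '[[[0,0,0,-0.14],[0,0,0,-0.14],[0,0,0,-0.14],[0,0,0,-0.14],[0,0,0,-0.14],[0,0,0,-0.14],[0,0,0,-0.14],[0,0,0,-0.13]]]'
```

```text
redhead [0.85263226 0.31920603 0.41825455] 0.003928389431104747
redhandle bottom [0.79740883 0.26022989 0.31566189] 0.0058672635994825055
rack cornerR [0.94378104 0.08368917 0.17091073] 0.0038619668079636865
rack front R top [0.65300525 0.09772672 0.044731  ] 0.04049137711391664
fence top R [0.66235208 0.10534862 0.12628519] 0.016986452292827216
fence topL [0.6182587  0.29529757 0.12313091] 0.0004901619262636777
time_s: 0.9
ee_pos: [0.1471, 0.5282, 0.1833]
eef_rot: [-3.135, 0.002, 2.451]
force: [-0.0, -1.0, 0.0]
grip_width: 0.0938
```

```bash
python3 -m handwheel '[[[0,0,0,0.14],[0,0,0,0.14],[0,0,0,0.14],[0,0,0,0.14],[0,0,0,0.14],[0,0,0,0.14],[0,0,0,0.14],[0,0,0,0.14]]]' >/dev/null
python3 -m handwheel '[[[0,0,0,0.14],[0,0,0,0.14],[0,0,0,0.14],[0,0,0,0.14],[0,0,0,0.14],[0,0,0,0.14],[0,0,0,0.14],[0,0,0,0.14]]]'
```

```text
time_s: 2.5
ee_pos: [0.1461, 0.5255, 0.1776]
eef_rot: [3.125, 0.008, 0.134]
force: [0.4, -0.6, 0.1]
grip_width: 0.0941
```

```bash
python3 -m handwheel '[[[0,0,-0.005,-0.055],[0.025,0.034,0,0],[0.025,0.034,0,0],[0.025,0.034,0,0],[0.025,0.034,0,0],[0.025,0.034,0,0],[0.025,0.034,0,0],[0.025,0.034,0,0],[0.025,0.034,0,0],[0.025,0.034,0,0]]]'
```

```text
time_s: 3.5
ee_pos: [0.4292, 0.2577, 0.1831]
eef_rot: [3.122, 0.013, 0.192]
force: [0.4, 0.2, -1.1]
grip_width: 0.0939
```

```bash
python3 -m handwheel '[[[0.017,0.030,0,0],[0.017,0.03,0,0],[0.017,0.03,0,0],[0,0,0.025,0],[0,0,0.025,0],[0,0,0.02,0],[0,0,0,0]]]'
python3 - <<'E'
from h import *
a=shot('side','s1.png')[160:290,230:390];b=shot('top','t1.png')[150:320,200:360]
c=np.zeros((425,800,3),np.uint8);c[:325,:400]=cv2.resize(a,(400,325),interpolation=cv2.INTER_CUBIC)
c[:,400:]=cv2.resize(b,(400,425),interpolation=cv2.INTER_CUBIC);cv2.imwrite('pics/c1.png',c[:,:,::-1])
E
```

```text
time_s: 4.2
ee_pos: [0.5008, 0.1683, 0.1103]
eef_rot: [3.121, 0.016, 0.184]
force: [-0.1, 0.2, -0.0]
grip_width: 0.0939
```

View pics/c1.png

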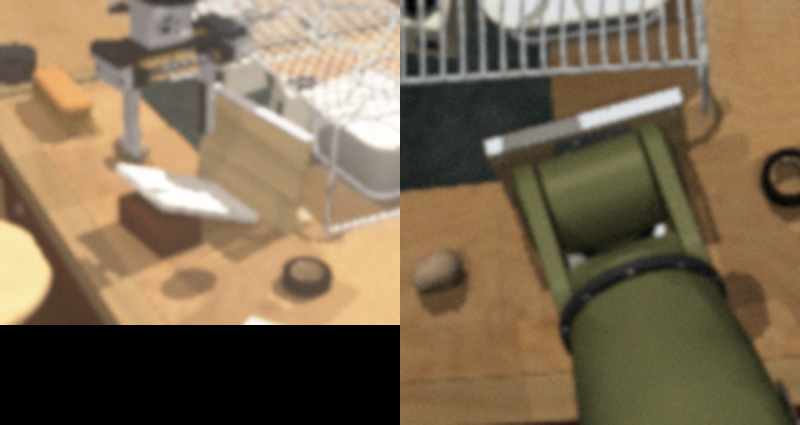

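Run:
```python
from h import *
o=ctrl.get_obs();p=o['ee_pos'];M=R.from_euler('xyz',o['eef_rot']).as_matrix()
q=lambda P:(proj('side',P)-[230,160])*2.5
for s in(-.047,-.0595,.047,.0595): P=p+M@[s,0,.019]; print(s,P.round(4),q(P).round(0))
f=np.array([.611,.196]);print('edge mid',q([.457,.174,.07]),'nearL',q([.4494,.2288,.07]),'nearR',q([.4639,.1206,.07]))
u=np.array([.982,.19]);v=np.array([-.19,.982]);print('fence frame',(p[:2]-f)@u,(p[:2]-f)@v)
```

```text
-0.047 [0.4557 0.1599 0.0946] [137. 179.]
-0.0595 [0.4434 0.1576 0.0947] [128. 182.]
0.047 [0.5481 0.1772 0.0935] [200. 157.]
0.0595 [0.5604 0.1794 0.0934] [209. 155.]
edge mid [133.82271832 190.44165037] nearL [111.42505672 171.01139532] nearR [156.51404135 210.56102269]
fence frame -0.11213216107486876 -0.00587805046743223
```

The side crop shows the fingers above the slab at about (132,160) and (207,132). The projected tips are about 15–20 crop pixels lower, so I'm enlarging that part.

Run:
```python
from h import *
a=cv2.imread('pics/s1.png')[165:255,260:360]
a=cv2.resize(a,(660,594),interpolation=cv2.INTER_CUBIC)
o=ctrl.get_obs();p=o['ee_pos'];M=R.from_euler('xyz',o['eef_rot']).as_matrix()
for s in(-.047,-.0595,.047,.0595):
    for y in(-.008,.008):
        q=(proj('side',p+M@[s,y,.019])-[260,165])*6.6; cv2.circle(a,tuple(int(i) for i in q),3,(0,0,255),-1)
cv2.imwrite('pics/c2.png',a)
```

```text
(no output)
```

View pics/c2.png

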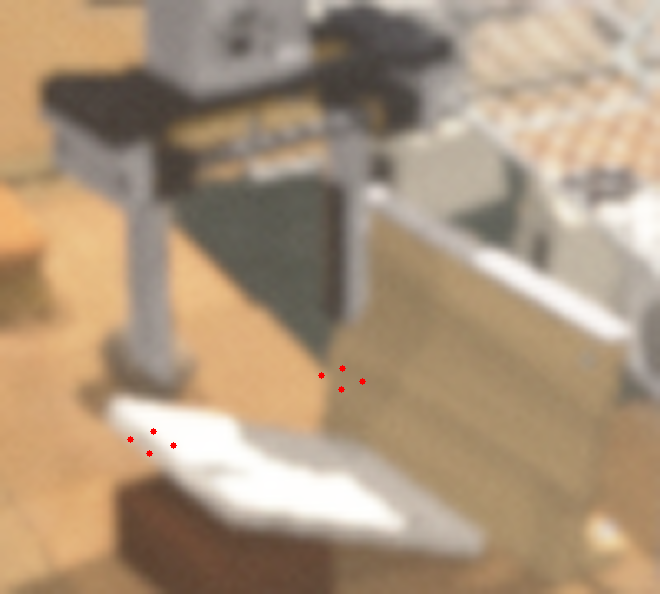

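Run:
```python
from h import *
p=np.array([.1476,.5296,.1862]);M=R.from_euler('xyz',[-3.1415,.001,1.299]).as_matrix()
for s in(-.053,.053):print(s,proj('side',p+M@[s,0,.019]),proj('side',p+M@[s,0,-.078]))
o=ctrl.get_obs();p=o['ee_pos'];M=R.from_euler('xyz',o['eef_rot']).as_matrix()
for a in(.0375,.0885):
  for z in(-.078,-.11):print('top',a,z,proj('top',p+M@[a,0,z]))
for s in(-.053,.053):print('side now',s,proj('side',p+M@[s,0,.019]),proj('side',p+M@[s,0,-.078]))
a=cv2.imread('pics/side0.png')[90:200,110:200];b=cv2.imread('pics/t1.png')[170:260,240:340]
c=np.zeros((550,800,3),np.uint8);c[:489,:400]=cv2.resize(a,(400,489));c[:360,400:]=cv2.resize(b,(400,360));cv2.imwrite('pics/c3.png',c)
```

```text
-0.053 [151.17001231 186.15972858] [145.56678287 157.09999424]
0.053 [155.19406945 172.94062943] [150.07653107 145.19553261]
top 0.0375 -0.078 [285.05068727 233.89294317]
top 0.0375 -0.11 [283.86183428 230.49131223]
top 0.0885 -0.078 [279.65399301 212.43647307]
top 0.0885 -0.11 [278.34322061 208.53878362]
side now -0.053 [283.09157889 232.05860568] [282.37305852 202.70974938]
side now 0.053 [311.73114227 222.44052697] [312.09850286 193.97870145]
```

View pics/c3.png

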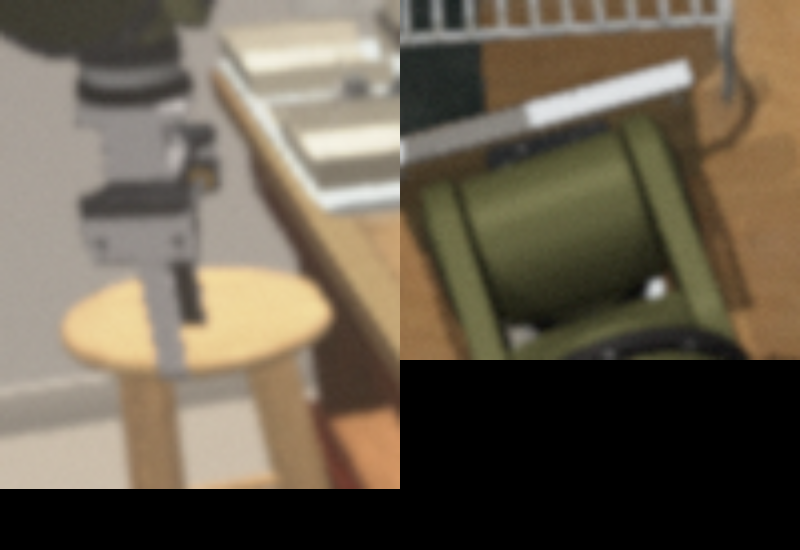

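```bash
python3 -m handwheel '[[[-0.007,-0.005,0.008,0],[0,-0.005,0.008,0],[0,0,0.008,0],[0,0,0.008,0],[0,0,0.006,0],[0,0,0,0]]]'
python3 - <<'E'
from h import *
a=shot('side','s2.png')[165:255,260:360]
a=cv2.resize(a[:,:,::-1],(660,594),interpolation=cv2.INTER_CUBIC)
o=ctrl.get_obs();p=o['ee_pos'];M=R.from_euler('xyz',o['eef_rot']).as_matrix();print(p,o['force'])
for s in(-.047,-.0595,.047,.0595):
    for y in(-.008,.008):
        q=(proj('side',p+M@[s,y,.019])-[260,165])*6.6; cv2.circle(a,tuple(int(i) for i in q),3,(0,0,255),-1)
cv2.imwrite('pics/c4.png',a)
E
```

```text
time_s: 4.9
ee_pos: [0.4932, 0.1785, 0.0746]
eef_rot: [3.122, 0.007, 0.186]
force: [0.3, 0.3, -0.7]
grip_width: 0.0941
[0.49339299 0.17846407 0.07504446] [-0.40886902  0.72539695 -0.14133413]
```

View pics/c4.png

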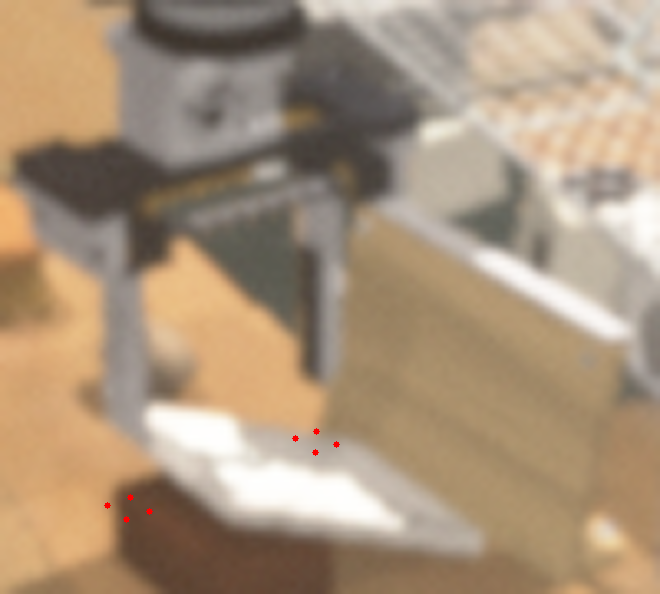

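The near tip shows at about (125,432) and the far tip at (320,378). Both are about 10 px above the prediction, and the top view agrees, so the fingers are really some 28 mm higher than the reported z. I'll descend further and watch the force.

```bash
python3 -m handwheel '[[[0,0,0.006,0],[0,0,0.006,0],[0,0,0.006,0],[0,0,0,0]]]'
python3 -m handwheel '[[[0,0,0.004,0],[0,0,0.004,0],[0,0,0,0]]]'
```

```text
time_s: 5.35
ee_pos: [0.4937, 0.178, 0.0558]
eef_rot: [3.122, 0.006, 0.186]
force: [0.3, -0.6, 0.3]
grip_width: 0.0938
time_s: 5.65
ee_pos: [0.4938, 0.1778, 0.0472]
eef_rot: [3.122, 0.006, 0.185]
force: [-0.0, 0.1, 0.3]
grip_width: 0.0938
```

```bash
python3 -m handwheel '[[[0,0,0.006,0],[0.004,0,0,0],[0.004,0,0,0],[0,0,0,0]]]'
python3 -m handwheel '[[[0.004,0,0,0],[0.004,0,0,0],[0,0,0,0]]]'
python3 -m handwheel '[[[0.004,0,0,0],[0.004,0,0,0],[0,0,0,0]]]'
```

```text
time_s: 6.05
ee_pos: [0.5025, 0.1793, 0.0408]
eef_rot: [3.122, 0.005, 0.186]
force: [0.2, -0.3, 0.4]
grip_width: 0.094
time_s: 6.35
ee_pos: [0.5105, 0.1807, 0.0405]
eef_rot: [3.122, 0.007, 0.186]
force: [-1.4, -0.6, -0.5]
grip_width: 0.0939
time_s: 6.65
ee_pos: [0.5104, 0.1791, 0.0383]
eef_rot: [3.118, 0.03, 0.186]
force: [0.5, 0.1, 0.6]
grip_width: 0.0943
```

Run:
```python
from h import *
o=ctrl.get_obs();print({k:np.round(v,3) for k,v in o.items()})
f=np.array([.611,.196]);u=np.array([.982,.19]);v=np.array([-.19,.982]);p=o['ee_pos'];print('fence frame',(p[:2]-f)@u,(p[:2]-f)@v)
a=shot('side','s3.png')[165:255,260:360]
cv2.imwrite('pics/c5.png',cv2.resize(a[:,:,::-1],(660,594),interpolation=cv2.INTER_CUBIC))
```

```text
{'time_s': np.float64(6.65), 'qpos': array([ 0.281,  0.469,  1.661, -0.024,  1.044,  0.106]), 'joint_vel': array([ 0.001, -0.006,  0.017, -0.003,  0.024, -0.001]), 'tau': array([-1.4800e-01, -5.6313e+01, -2.9814e+01, -3.4000e-02,  2.4900e-01,
       -2.6000e-02]), 'ee_pos': array([0.51 , 0.179, 0.038]), 'eef_rot': array([3.118, 0.03 , 0.186]), 'force': array([0.53 , 0.133, 0.59 ]), 'moment': array([-0.127,  0.142,  0.037]), 'grip_width': np.float64(0.094)}
fence frame -0.1019621983459099 0.0025427297409698828
```

View pics/c5.png

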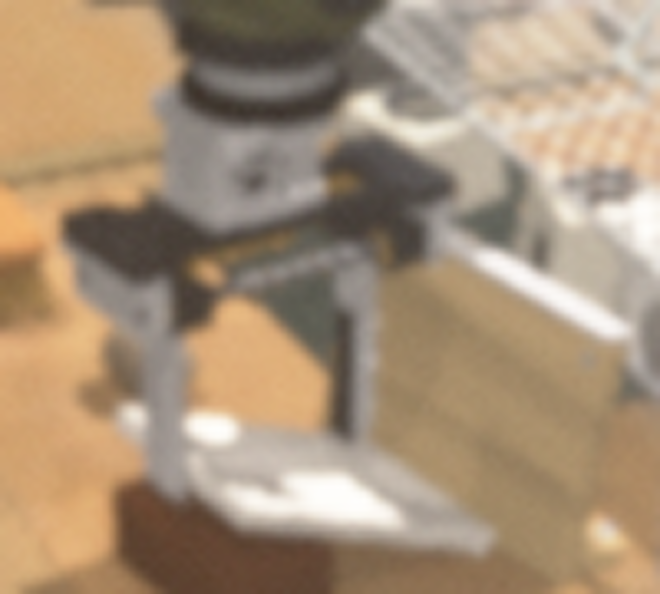

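```bash
python3 -m handwheel '[[[0.008,0,-0.002,0]]]'
python3 -m handwheel '[[[0.008,0,-0.002,0],[0.008,0,-0.001,0]]]'
```

```text
time_s: 6.8
ee_pos: [0.5129, 0.1785, 0.0385]
eef_rot: [3.115, 0.045, 0.187]
force: [-57.3, -27.7, 21.5]
grip_width: 0.0936
time_s: 7.0
ee_pos: [0.5125, 0.1756, 0.0362]
eef_rot: [3.108, 0.09, 0.188]
force: [-54.4, -17.2, 20.5]
grip_width: 0.0936
```

```bash
python3 -m handwheel '[[[-0.002,0,0,0],[0.003,0,-0.006,0],[0.003,0,-0.006,0]]]'
python3 -m handwheel '[[[0.003,0,-0.006,0],[0.003,0,-0.006,0]]]'
```

```text
time_s: 7.3
ee_pos: [0.514, 0.1758, 0.0462]
eef_rot: [3.107, 0.102, 0.188]
force: [-12.1, -5.0, 2.4]
grip_width: 0.0939
time_s: 7.5
ee_pos: [0.5196, 0.177, 0.058]
eef_rot: [3.106, 0.107, 0.188]
force: [-8.8, -3.7, 0.9]
grip_width: 0.094
```

```bash
python3 -m handwheel '[[[0.004,0,-0.005,0],[0.004,0,-0.005,0],[0.004,0,-0.005,0]]]'
python3 - <<'E'
from h import *
a=shot('side','s4.png')[140:255,255:365]
o=ctrl.get_obs();p=o['ee_pos'];f=np.array([.611,.196]);u=np.array([.982,.19]);v=np.array([-.19,.982]);print('fence frame',(p[:2]-f)@u,(p[:2]-f)@v)
cv2.imwrite('pics/c6.png',cv2.resize(a[:,:,::-1],(572,598),interpolation=cv2.INTER_CUBIC))
E
```

```text
time_s: 7.8
ee_pos: [0.5296, 0.1792, 0.0734]
eef_rot: [3.105, 0.119, 0.188]
force: [-13.9, -4.6, 6.2]
grip_width: 0.094
fence frame -0.08235538558745108 -0.0009560439465982687
```

View pics/c6.png

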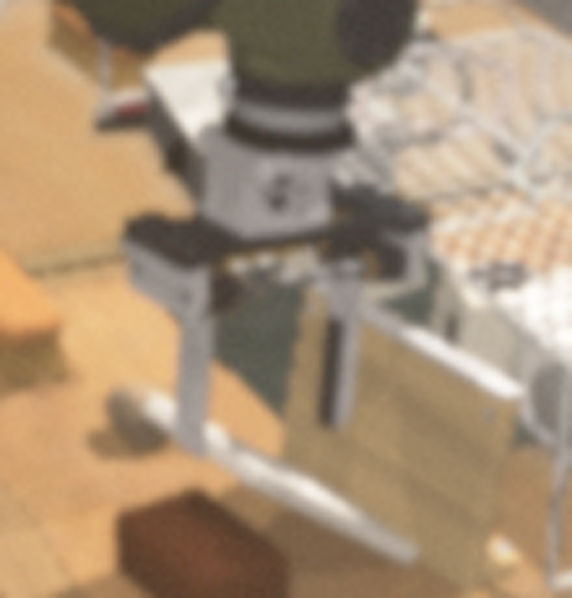

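The slab has tipped to about 38°. The block stays behind on the bench at (200,545), and the finger tip is about 12 mm below the slab's edge at (190,440). I'll carry on along the arc.

```bash
python3 -m handwheel '[[[0.006,0,-0.0055,0],[0.006,0,-0.005,0],[0.006,0,-0.005,0]]]'
python3 -m handwheel '[[[0.006,0,-0.005,0],[0.006,0,-0.005,0],[0.006,0,-0.005,0]]]'
```

```text
time_s: 8.15
ee_pos: [0.5448, 0.1826, 0.0905]
eef_rot: [3.103, 0.134, 0.189]
force: [-15.0, -5.3, 13.4]
grip_width: 0.0941
time_s: 8.45
ee_pos: [0.5644, 0.1871, 0.1072]
eef_rot: [3.103, 0.136, 0.189]
force: [-3.4, -2.4, 0.9]
grip_width: 0.0942
```

```bash
python3 -m handwheel '[[[0,0,-0.002,0]]]' 0.084 20
python3 -m handwheel '[[[0,0,-0.002,0]]]' 0.074
python3 -m handwheel '[[[0,0,-0.002,0]]]' 0.064
python3 -m handwheel '[[[0,0,-0.002,0],[0,0,0,0]]]' 0.056
```

```text
time_s: 8.55
ee_pos: [0.5659, 0.1875, 0.1102]
eef_rot: [3.103, 0.133, 0.189]
force: [-1.6, -0.6, 1.5]
grip_width: 0.089
time_s: 8.65
ee_pos: [0.5663, 0.1877, 0.1128]
eef_rot: [3.103, 0.133, 0.189]
force: [-5.2, -1.4, 4.6]
grip_width: 0.0814
time_s: 8.75
ee_pos: [0.5666, 0.1879, 0.1152]
eef_rot: [3.104, 0.132, 0.189]
force: [-4.2, -1.3, 3.7]
grip_width: 0.0734
time_s: 8.95
ee_pos: [0.567, 0.1881, 0.118]
eef_rot: [3.104, 0.131, 0.189]
force: [-1.5, -0.4, 0.8]
grip_width: 0.0581
```

```bash
python3 -m handwheel '[[[0.001,0,-0.003,0]]]' 0.048
python3 -m handwheel '[[[0.001,0,-0.002,0],[0.002,0,-0.002,0]]]' 0.038
python3 -m handwheel '[[[0.004,0,-0.002,0],[0.004,0,-0.002,0]]]' 0.034
python3 -m handwheel '[[[0.004,0,-0.002,0],[0.004,0,-0.001,0]]]' 0.030
python3 - <<'E'
from h import *
a=shot('side','s5.png')[140:255,255:365]
o=ctrl.get_obs();p=o['ee_pos'];f=np.array([.611,.196]);u=np.array([.982,.19]);v=np.array([-.19,.982]);print('fence frame',(p[:2]-f)@u,(p[:2]-f)@v)
cv2.imwrite('pics/c7.png',cv2.resize(a[:,:,::-1],(572,598),interpolation=cv2.INTER_CUBIC))
E
```

```text
time_s: 9.05
ee_pos: [0.5682, 0.1885, 0.1205]
eef_rot: [3.104, 0.131, 0.189]
force: [-1.2, -0.1, -0.9]
grip_width: 0.0514
time_s: 9.25
ee_pos: [0.572, 0.1895, 0.1244]
eef_rot: [3.104, 0.13, 0.189]
force: [-0.4, -0.2, 0.3]
grip_width: 0.0388
time_s: 9.45
ee_pos: [0.5811, 0.1915, 0.1276]
eef_rot: [3.104, 0.13, 0.189]
force: [-1.7, 0.6, -0.3]
grip_width: 0.0341
time_s: 9.65
ee_pos: [0.5903, 0.1933, 0.1296]
eef_rot: [3.104, 0.129, 0.189]
force: [-0.3, -0.3, 0.2]
grip_width: 0.0301
fence frame -0.020430853448781153 0.0012787109609633546
```

View pics/c7.png

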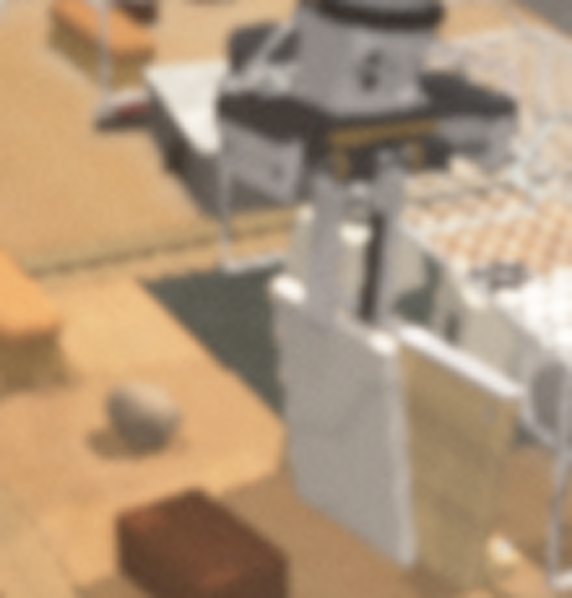

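The slab stands nearly upright at (340,430) in the crop, between the fingers at (325,250) and (375,250). I'll check numerically where the near finger's tip is against the slab's top.

Run:
```python
from h import *
a=cv2.imread('pics/s5.png').astype(int).mean(2).astype(int)
print('cols',list(range(306,332)))
for r in range(184,222): print(r,*a[r,306:332])
o=ctrl.get_obs();p=o['ee_pos']
for th in(80,85,90,95,100):
    t=np.radians(th);fx=-.012;u=np.array([.982,.19]);v=np.array([-.19,.982]);f=np.array([.611,.196])
    e=f+u*(fx-.16*np.cos(t)); print(th,[proj('side',[*(e+v*s),.16*np.sin(t)]).round(1) for s in(-.055,0,.055)])
```

```text
cols [306, 307, 308, 309, 310, 311, 312, 313, 314, 315, 316, 317, 318, 319, 320, 321, 322, 323, 324, 325, 326, 327, 328, 329, 330, 331]
184 138 142 144 143 146 154 163 166 157 149 143 149 153 162 187 217 225 221 214 182 123 81 94 127 151 166
185 154 157 160 159 159 162 164 162 157 147 145 150 154 159 183 213 228 228 218 181 121 81 99 130 152 162
186 165 167 165 166 162 163 163 161 155 146 147 154 156 160 171 190 207 213 196 149 96 77 105 136 155 165
187 167 171 172 169 167 163 163 162 154 149 151 156 157 159 163 172 184 182 164 117 78 79 108 141 159 166
188 171 176 179 176 169 166 162 161 157 152 151 156 157 157 159 165 172 170 150 107 76 79 112 147 162 167
189 178 174 172 172 169 168 164 162 157 156 154 156 155 156 160 167 170 166 144 103 72 82 113 147 162 169
190 163 154 144 151 162 167 165 162 161 154 155 156 155 157 161 166 171 168 145 102 75 81 117 145 162 172
191 126 120 120 136 157 164 165 164 159 157 159 157 159 157 161 168 172 168 146 105 75 88 119 148 162 170
192 98 111 131 155 166 166 164 166 161 156 154 155 156 157 164 169 174 168 146 105 78 93 124 149 165 171
193 106 142
[... 2736 characters left out ...]
 161 169 167
219 157 136 118 126 144 149 152 150 151 153 152 153 153 150 151 149 146 147 151 150 153 154 155 161 170 171
220 167 157 140 133 142 149 148 149 151 150 150 152 150 151 150 147 146 146 150 153 152 154 156 159 171 173
221 172 167 157 144 142 145 147 146 147 147 149 148 151 149 146 147 148 150 150 153 155 152 155 162 173 174
80 [array([326.9, 208.5]), array([315.9, 201.6]), array([305.4, 195.1])]
85 [array([330.6, 206.7]), array([319.4, 199.9]), array([308.9, 193.5])]
90 [array([334.2, 205.3]), array([323. , 198.6]), array([312.4, 192.2])]
95 [array([337.7, 204.3]), array([326.6, 197.6]), array([315.9, 191.3])]
100 [array([341.2, 203.6]), array([330., 197.]), array([319.4, 190.8])]
```

The slab is at about 81° and the near tip sits almost exactly at its top edge, around row 201. I'll lower it in small steps and watch the force.

```bash
python3 -m handwheel '[[[0.0005,0,0.002,0]]]'
python3 -m handwheel '[[[0.0005,0,0.002,0]]]'
python3 -c "
from h import *
o=ctrl.get_obs();print(o['ee_pos'],o['force'],o['moment'])"
```

```text
time_s: 9.8
ee_pos: [0.5912, 0.1934, 0.1275]
eef_rot: [3.104, 0.129, 0.189]
force: [-0.7, 0.8, 0.2]
grip_width: 0.0306
time_s: 9.9
ee_pos: [0.5915, 0.1933, 0.1252]
eef_rot: [3.104, 0.129, 0.189]
force: [-0.4, 0.3, 0.7]
grip_width: 0.0299
[0.59154041 0.19334765 0.1251794 ] [-0.39086823  0.26710179  0.65133573] [-0.08102608  0.0564416  -0.00392461]
```

```bash
python3 -m handwheel '[[[0.0007,0,0.003,0],[0.0007,0,0.003,0]]]'
python3 - <<'E'
from h import *
im=shot('side','s6.png');a=im.astype(int).mean(2).astype(int)
for r in range(190,216): print(r,*a[r,304:334])
o=ctrl.get_obs();print(o['ee_pos'],o['force'])
E
```

```text
time_s: 10.1
ee_pos: [0.592, 0.1932, 0.1184]
eef_rot: [3.104, 0.129, 0.189]
force: [-1.2, -0.7, -0.0]
grip_width: 0.0303
190 173 170 164 153 145 151 163 166 166 165 161 152 149 154 154 156 158 163 169 173 167 146 104 77 92 126 148 163 171 175
191 136 131 125 118 122 138 158 167 167 165 162 155 151 153 156 158 160 166 171 171 166 144 103 79 99 130 150 162 172 176
192 98 96 97 106 129 155 176 185 178 173 163 157 152 154 156 158 161 168 173 171 161 132 93 79 100 132 154 165 172 174
193 90 89 98 130 170 204 219 222 211 191 172 158 151 153 158 159 162 170 174 172 152 118 81 75 103 137 159 166 172 171
194 89 90 101 142 191 226 240 242 236 219 188 164 153 154 156 160 162 170 174 169 153 112 77 79 108 141 159 165 168 166
195 88 90 103 134 177 213 233 242 243 231 200 168 155 155 157 157 162 169 173 168 148 109 76 81 111 141 156 159 154 148
196 90 89 99 122 156 178 200 222 230 224 192 166 156 156 157 158 162 168 170 164 144 104 74 81 111 140 154 148 132 120
197 87 90 96 123 145 155 164 179 193 192 177 164 155 153 153 156 161 170 168 160 138 98 72 84 115 144 148 134 116 100
198 88 91 98 120 142
[... 1503 characters left out ...]
157 157 158 163 174 176 169 153
211 86 88 90 90 97 116 139 148 151 151 149 150 152 152 150 154 157 157 155 156 156 155 155 155 155 162 170 174 169 155
212 90 90 90 92 99 114 136 150 151 150 150 149 152 151 151 153 155 157 155 156 156 153 153 153 152 159 171 169 162 148
213 89 90 91 91 98 118 140 148 149 152 153 152 152 151 153 155 157 156 154 155 155 151 150 148 151 157 163 163 159 146
214 96 91 89 91 98 120 145 152 151 152 151 151 151 150 152 154 157 156 156 152 152 150 149 149 148 155 162 163 157 145
215 114 97 90 91 98 122 145 151 151 152 151 150 151 152 154 156 155 156 157 153 151 148 146 148 151 159 166 168 161 147
[0.59187757 0.19311033 0.11784698] [-0.41535075 -0.12334061 -0.45305919]
```

```bash
python3 -m handwheel '[[[0.001,0,0,0],[0.002,0,-0.001,0]]]' 0.024
python3 -m handwheel '[[[0.003,0,-0.001,0],[0.003,0,-0.001,0],[0.003,0,-0.001,0],[0.003,0,-0.001,0]]]'
python3 -m handwheel '[[[0.003,0,-0.001,0],[0.003,0,-0.001,0],[0.003,0,-0.001,0]]]'
```

```text
time_s: 10.35
ee_pos: [0.5948, 0.1937, 0.1181]
eef_rot: [3.104, 0.13, 0.189]
force: [0.2, 0.7, -0.9]
grip_width: 0.024
time_s: 10.75
ee_pos: [0.6083, 0.1965, 0.1212]
eef_rot: [3.104, 0.13, 0.189]
force: [0.1, 0.6, -1.0]
grip_width: 0.0242
time_s: 11.05
ee_pos: [0.6184, 0.1985, 0.1231]
eef_rot: [3.104, 0.129, 0.189]
force: [-0.2, -0.1, 0.0]
grip_width: 0.024
```

```bash
python3 -m handwheel '[[[0.002,0,0.003,0],[0.002,0,0.002,0]]]'
python3 -m handwheel '[[[0.002,0,-0.0003,0],[0.002,0,-0.0003,0],[0.002,0,-0.0003,0]]]'
python3 - <<'E'
from h import *
a=shot('side','s7.png')[160:255,275:365]
o=ctrl.get_obs();p=o['ee_pos'];f=np.array([.611,.196]);u=np.array([.982,.19]);v=np.array([-.19,.982]);print(p,o['force'],'fence frame',(p[:2]-f)@u,(p[:2]-f)@v)
cv2.imwrite('pics/c8.png',cv2.resize(a[:,:,::-1],(567,598),interpolation=cv2.INTER_CUBIC))
E
```

```text
time_s: 11.25
ee_pos: [0.6223, 0.1991, 0.1176]
eef_rot: [3.104, 0.129, 0.189]
force: [-0.8, 0.3, -0.8]
grip_width: 0.024
time_s: 11.55
ee_pos: [0.6284, 0.2002, 0.117]
eef_rot: [3.104, 0.13, 0.189]
force: [0.2, 0.4, -0.1]
grip_width: 0.0242
[0.62862516 0.20023741 0.11699936] [ 0.90228093  0.15886268 -0.05500016] fence frame 0.018113012775594194 0.0008123573820392009
```

View pics/c8.png

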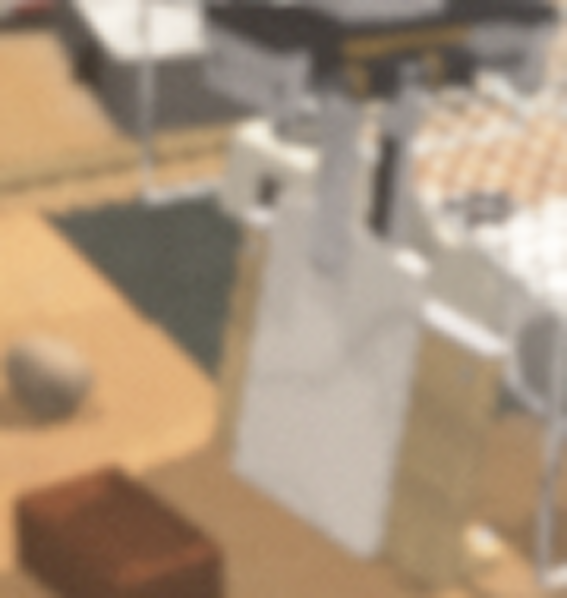

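The slab leans at the predicted 100° position, with its top right corner at (415,275) against a prediction of (417,275). The finger is in front of its face at (330,260) and the block stays behind at (115,530). Next I'll lift clear and work out the block's place.

```bash
python3 -m handwheel '[[[0.001,0,-0.004,0],[0,0,-0.006,0],[0,0,-0.01,0],[0,0,-0.02,0],[-0.01,0,-0.02,0],[-0.03,0,-0.01,0],[-0.04,0,0,0],[-0.04,0,0,0],[-0.04,0,0,0],[-0.04,0,0,0]]]'
python3 - <<'E'
from h import *
u=np.array([.982,.19]);v=np.array([-.19,.982]);f=np.array([.611,.196])
S=lambda x,y:(275+x/6.3,160+y/6.3)
for k,p,z in[('blk far-left top',(110,468),.042),('blk far-right top',(222,540),.042),('blk near-left top',(18,510),.042),('blk near right top',(125,585),.042),('slab bottom R',(370,555),0),('slab bottomL',(237,470),0),('fence base R',(440,590),0)]:
    P=onz('side',*S(*p),z);print(k,P.round(4),'ff',((P[:2]-f)@u).round(4),((P[:2]-f)@v).round(4))
# tip height calibration
for name,px,tcp,rot in[('c5',(285.8,240),(.51,.179,.038),(3.118,.03,.186)),('c8',(327,202),(.6286,.2002,.117),(3.104,.13,.189))]:
    M=R.from_euler('xyz',rot).as_matrix();w=-.053 if name=='c5' else -.018
    P=np.array(tcp)+M@[w,0,.019];
    zs=np.arange(0,.08,.002);d=[np.linalg.norm(proj('side',P+[0,0,z])-px) for z in zs];print(name,'offset z',zs[np.argmin(d)],min(d))
im=shot('side','s8.png');im2=shot('top','t8.png')
for n,i in(('side',im),('top',im2)):
    h=cv2.cvtColor(i,cv2.COLOR_RGB2HSV)
    x0,y0,x1,y1=(255,225,320,280) if n=='side' else (240,230,330,310)
    m=((h[...,2]<110)&(h[...,1]>110)&((h[...,0]<13)|(h[...,0]>172))).astype(np.uint8);mm=np.zeros_like(m);mm[y0:y1,x0:x1]=m[y0:y1,x0:x1]
    cs,_=cv2.findContours(mm,cv2.RETR_EXTERNAL,cv2.CHAIN_APPROX_SIMPLE)
    c=max(cs,key=cv2.contourArea);print(n,cv2.contourArea(c),cv2.boundingRect(c),cv2.approxPolyDP(c,2,True)[:,0].tolist(),cv2.minAreaRect(c))
E
```

```text
time_s: 12.6
ee_pos: [0.44, 0.1669, 0.2202]
eef_rot: [3.105, 0.125, 0.188]
force: [1.1, 0.6, 1.7]
grip_width: 0.0239
blk far-left top [0.5045 0.2157 0.042 ] ff -0.1008 0.0396
blk far-right top [0.5271 0.1311 0.042 ] ff -0.0947 -0.0478
blk near-left top [0.4471 0.1975 0.042 ] ff -0.1607 0.0326
blk near right top [0.4681 0.1142 0.042 ] ff -0.1558 -0.0531
slab bottom R [0.6187 0.146  0.    ] ff -0.0019 -0.0506
slab bottomL [0.5931 0.2499 0.    ] ff -0.0074 0.0563
fence base R [0.6356 0.1027 0.    ] ff 0.0064 -0.0962
c5 offset z 0.038 1.3957047008245418
c8 offset z 0.044 1.6830115154551537
side 157.5 (278, 242, 31, 21) [[278, 244], [295, 262], [295, 259], [303, 258], [304, 253], [307, 257], [308, 249], [294, 254], [281, 243]] ((291.87139892578125, 253.1758575439453), (31.27423095703125, 15.687396049499512), 13.5704345703125)
top 20.5 (297, 253, 10, 6) [[297, 254], [302, 258], [306, 257], [305, 253]] ((301.5, 255.5), (5.0, 9.0), 90.0)
```

```bash
python3 -m handwheel '[[[0,0,0,-0.142],[0,0,0,-0.142],[0,0,0,-0.142],[0,0,0,-0.142],[0,0,0,-0.142],[0,0,0,-0.142],[0,0,0,-0.142],[0,0,0,-0.142],[0,0,0,-0.142],[0,0,0,-0.142]]]' 0.06
python3 -m handwheel '[[[0,0,0,-0.142],[-0.01,-0.01,0,0],[0,0,0,0]]]'
```

```text
time_s: 13.7
ee_pos: [0.4452, 0.1684, 0.2305]
eef_rot: [-3.035, 0.046, 1.668]
force: [-0.4, 0.1, -0.1]
grip_width: 0.0601
time_s: 14.0
ee_pos: [0.4392, 0.1558, 0.2337]
eef_rot: [-3.031, 0.03, 1.814]
force: [-1.0, 0.7, -0.4]
grip_width: 0.0598
```

```bash
python3 -m handwheel '[[[0,0.002,0.03,0.05],[0,0.002,0.03,0],[0,0.002,0.03,0],[0,0.002,0.03,0],[0,0.002,0.03,0],[0,0.002,0.03,0],[0,0,0.01,0],[0,0,0,0]]]'
python3 - <<'E'
from h import *
u=np.array([.982,.19]);v=np.array([-.19,.982]);f=np.array([.611,.196])
o=ctrl.get_obs();p=o['ee_pos'];print('ff',(p[:2]-f)@u,(p[:2]-f)@v,o['qpos'])
im=shot('side','s9.png');cv2.imwrite('pics/c9.png',cv2.resize(im[170:280,250:360,::-1],(594,594),interpolation=cv2.INTER_CUBIC))
E
```

```text
time_s: 14.8
ee_pos: [0.4353, 0.1463, 0.0417]
eef_rot: [-3.043, 0.038, 1.728]
force: [0.4, -0.0, -0.2]
grip_width: 0.0599
ff -0.18194476966126177 -0.015446046922305015 [ 0.26141878  0.34850396  1.83375685 -0.03087422  1.06147255 -1.44843498]
```

View pics/c9.png

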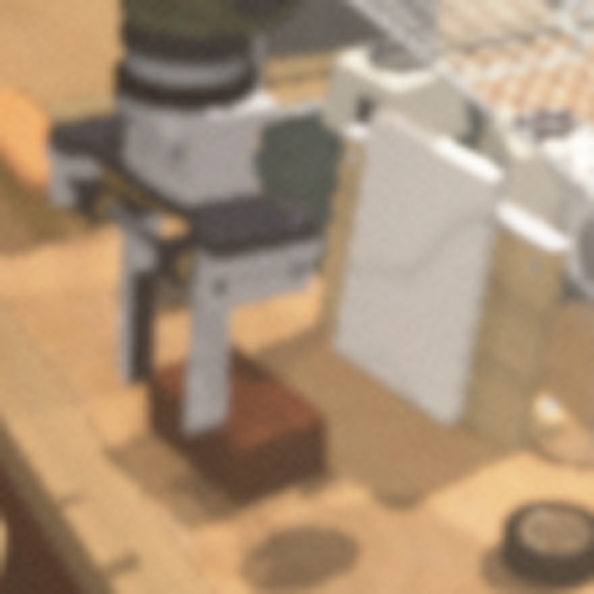

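Twelfth view: the slab stands on its own against the fence. The finger tips are at about (205,430) and (135,380), close to the block's near side. I'll back up a little and find their position by ray.

```bash
python3 - <<'E'
from h import *
u=np.array([.982,.19]);v=np.array([-.19,.982]);f=np.array([.611,.196])
for px in((288,250),(274.7,240.5)):
  for z in(.055,.063,.07):
    P=onz('side',*px,z);print(px,z,((P[:2]-f)@u).round(4),((P[:2]-f)@v).round(4))
S=lambda x,y:(250+x/5.4,170+y/5.4)
for k,p,z in[('nearL top',(152,392),.042),('nearR top',(238,458),.042),('farR top',(325,420),.042),('nearR bot',(238,500),0),('slabR bot',(450,422),0),('slabL bot',(335,348),0),('tape',(550,575),0)]:
    P=onz('side',*S(*p),z);print(k,P.round(4),((P[:2]-f)@u).round(4),((P[:2]-f)@v).round(4))
E
python3 -m handwheel '[[[0.01,-0.015,0,-0.037],[0,0,0.012,0],[0,0,0.008,0]]]'
```

```text
(288, 250) 0.055 -0.1747 -0.045
(288, 250) 0.063 -0.1815 -0.0552
(288, 250) 0.07 -0.1874 -0.0642
(274.7, 240.5) 0.055 -0.1781 0.0227
(274.7, 240.5) 0.063 -0.1848 0.0117
(274.7, 240.5) 0.07 -0.1907 0.0021
nearL top [0.4443 0.1883 0.042 ] -0.1651 0.0241
nearR top [0.4618 0.1055 0.042 ] -0.1637 -0.0605
farR top [0.5219 0.1206 0.042 ] -0.1018 -0.0572
nearR bot [0.4696 0.124  0.    ] -0.1525 -0.0438
slabR bot [0.6174 0.1463 0.    ] -0.0032 -0.0501
slabL bot [0.5917 0.2516 0.    ] -0.0083 0.0583
tape [ 0.5951 -0.0119  0.    ] -0.0551 -0.2011
time_s: 15.15
ee_pos: [0.4207, 0.1539, 0.0272]
eef_rot: [-3.051, 0.033, 1.762]
force: [-0.5, -0.0, -0.4]
grip_width: 0.0603
```

```bash
python3 -m handwheel '[[[0,0,0.01,0],[0,0,0.008,0],[0,0,0.004,0],[0,0,0,0]]]'
python3 -m handwheel '[[[0,0.008,-0.0006,0],[0,0.008,-0.0006,0],[0,0.008,-0.0006,0],[0,0.008,-0.0006,0]]]'
python3 -m handwheel '[[[0,0.008,-0.0006,0],[0,0.008,-0.0006,0],[0,0.008,-0.0006,0],[0,0.008,-0.0006,0]]]'
```

```text
time_s: 15.55
ee_pos: [0.4197, 0.1521, 0.0028]
eef_rot: [-3.051, 0.034, 1.759]
force: [-0.4, -0.5, -0.0]
grip_width: 0.06
time_s: 15.95
ee_pos: [0.4541, 0.1585, 0.0029]
eef_rot: [-3.052, 0.034, 1.759]
force: [-0.8, -0.6, 0.3]
grip_width: 0.0598
time_s: 16.35
ee_pos: [0.4887, 0.1651, 0.0025]
eef_rot: [-3.052, 0.034, 1.759]
force: [-1.5, 0.6, 1.3]
grip_width: 0.0602
```

```bash
python3 -m handwheel '[[[0,0.007,-0.0006,0],[0,0.007,-0.0006,0],[0,0.007,-0.0006,0],[0,0.007,-0.0006,0]]]'
python3 - <<'E'
from h import *
u=np.array([.982,.19]);v=np.array([-.19,.982]);f=np.array([.611,.196])
im=shot('side','s10.png');h=cv2.cvtColor(im,cv2.COLOR_RGB2HSV)
x0,y0,x1,y1=270,215,345,275
m=((h[...,2]<150)&(h[...,1]>110)&((h[...,0]<11)|(h[...,0]>172))).astype(np.uint8);mm=np.zeros_like(m);mm[y0:y1,x0:x1]=m[y0:y1,x0:x1]
c=max(cv2.findContours(mm,cv2.RETR_EXTERNAL,cv2.CHAIN_APPROX_SIMPLE)[0],key=cv2.contourArea);print(cv2.contourArea(c),cv2.approxPolyDP(c,1.5,True)[:,0].tolist())
g=cv2.cvtColor(im,cv2.COLOR_RGB2GRAY)
for r in range(226,262,2): print(r,*[('#' if mm[r,x] else ('W' if h[r,x,1]<40 and h[r,x,2]>120 else '.')) for x in range(280,345)],sep='')
E
```

```text
time_s: 16.75
ee_pos: [0.5188, 0.1709, 0.0023]
eef_rot: [-3.051, 0.034, 1.759]
force: [-1.3, -0.3, 1.2]
grip_width: 0.0602
0.0 [[315, 252]]
226...............W.............WWWWWWWWWWWWWWWWWWWWWWWWWWWWWW......
228...............W.............WWWWWWWWWWWWWWWWWWWWWWWWWWWWW.......
230...............W............WWWWWWW...WWWWWWWWWWWWWWWWWWWW.......
232...............W............WWWWWWW.....WWWWWWWWWWWWWWWWW........
234...............W............WWWWWWW........WWWWWWWWWWWWWW........
236...............W........#...WWWWWW............WWWWWWWWWW.........
238..............WW............WWWWWW..............WWWWWWWW.........
240...........................WWWWWWW................WWWWWW.........
242...........................WWWWWWW................WWWWW..........
244...........................WWWWWWW................WWWWW..........
246...........................WWWWWWW.................WWW...........
248...........................WWWWWW................................
250.................................................................
252...................................#.............................
254.................................................................
256.................................................................
258.................................................................
260.................................................................
```

```bash
python3 -m handwheel '[[[0,0.005,-0.0005,0],[0,0.004,-0.0005,0]]]'
python3 -m handwheel '[[[0,0.003,-0.0003,0]]]'
python3 -m handwheel '[[[0,0.003,-0.0003,0]]]'
python3 -m handwheel '[[[0,0.002,-0.0002,0]]]'
```

```text
time_s: 17.0
ee_pos: [0.5284, 0.1725, 0.0024]
eef_rot: [-3.05, 0.034, 1.759]
force: [-22.3, -9.2, 14.2]
grip_width: 0.0598
time_s: 17.1
ee_pos: [0.5285, 0.1721, 0.0022]
eef_rot: [-3.041, 0.035, 1.761]
force: [-34.8, -10.7, 24.8]
grip_width: 0.0602
time_s: 17.2
ee_pos: [0.5282, 0.1719, 0.0024]
eef_rot: [-3.032, 0.036, 1.762]
force: [-28.9, -7.9, 22.6]
grip_width: 0.0605
time_s: 17.3
ee_pos: [0.5277, 0.1717, 0.0026]
eef_rot: [-3.025, 0.036, 1.763]
force: [-16.2, -4.9, 13.4]
grip_width: 0.0598
```

```bash
python3 -m handwheel '[[[0,-0.003,0,0],[0,-0.008,0,0],[0,-0.03,-0.01,0],[0,-0.03,-0.02,0],[0,-0.03,-0.03,0],[0,-0.02,-0.04,0],[0,0,-0.05,0],[0,0,-0.05,0],[0.03,0,-0.03,0],[0.04,0,0,0]]]'
python3 -m handwheel '[[[0.045,0,0,0],[0.045,0,0,0],[0.045,0,0,0],[0.045,0,0,0],[0.045,0,0,0],[0.045,0,0,0],[0,0,0,0]]]'
python3 - <<'E'
from h import *
im=shot('side','s11.png');t=shot('top','t11.png')
h=cv2.cvtColor(im,cv2.COLOR_RGB2HSV)
print('side rows 190-265, cols 275-350')
def ch(x):
    H,S,V=map(int,x)
    return 'W' if S<60 and V>110 else ('b' if S>100 and V<125 else ('f' if S>60 and V<190 else '.'))
for r in range(192,268,2): print(r,''.join(ch(h[r,c]) for c in range(275,360)))
h=cv2.cvtColor(t,cv2.COLOR_RGB2HSV);print('top rows 185-300')
for r in range(184,290,2): print(r,''.join(ch(h[r,c]) for c in range(225,335)))
for n in('tape',):pass
a=cv2.imread('pics/top0.png');d=cv2.absdiff(a,t[:,:,::-1]).max(2)
for k,(x,y) in dict(tape=(356,220),stone=(215,258),brush=(145,278),agate=(492,258)).items(): print(k,'max diff',int(np.percentile(d[y-20:y+20,x-18:x+18],99)))
E
```

```text
time_s: 18.3
ee_pos: [0.4145, 0.229, 0.251]
eef_rot: [-3.029, 0.035, 1.758]
force: [0.7, -0.0, 0.4]
grip_width: 0.0602
time_s: 19.0
ee_pos: [0.3591, 0.5073, 0.2425]
eef_rot: [-3.036, 0.031, 1.758]
force: [0.3, -1.0, -0.8]
grip_width: 0.0599
side rows 190-265, cols 275-350
192 ..........fffffffffffWWWWWWW......WWWWWWWWWWWWWWWWWWWWWWWWWWWWW.WWWWWWWWWWWWWWWWWWWWW
194 ......fffff.........................WWWWWWWWWWWWWWWWWWWWWWWWWWWWWWWWWWWWWWWWWWWWWWWWW
196 ........ff............................ffWWWWWWWWWWWWWWWWWWWWWWWWWWWWWWWWWWWWWWWWWWWWW
198 ..........ff..........................WW.fWWWWWWWWWWWWWWWWWWWWWWWWWWWWWWWWWWWWWWWWWWW
200 ............fff......................fffffWWWWWWWWWWWWWWWWWWWWWWWWWWWWWWWWWWWWWWWWWWW
202 ..............fff....................fffffWWWWWWWWWWWWWWWWWWWWWWWWWWWWWWWWWWWWWWWWWWW
204 ................fff..................ffffWWWWWWWWWWWWWWWWWWWWWWWWWWWWWWWWWWWWWWWWWWWW
206 ..................fff...............fffffWWWWWWWWWWWWWWWWWWWWWWWWWWWWWWWWWWWWWWWWWWWW
208 ....................ff..............fffffWWWWWWWWWWWWWWWWWWWWWWWWWWWWWWWWWWWWWWWWWWWW
210 .............
[... 8076 characters left out ...]
bbbbbbbbbbbbbbbffffffffffffffffffffffffffffffffbbbbbb
280 fffffffffffffffffffffffffffffbbfbffffffffffffbfbfbffffbbbbbbbbbbbbbbbbbffffffffffffffffffffffffffffffffffbbbbb
282 ffffffffffffffffffffffffffffffffffffffffffbfffbffffbffbbbbbbbbbbbbbbbbffbbfbfbfffffffbfffffffffffffffffffffbbb
284 fffffffffffbfffffbffffffffffffffffffffffffbffffffffbfffffffffffffbfffffffbbfbbfbbbbfffffffffffffffffffffffffbb
286 ffffffffffffbbfffbfffffffffffffffffffffffffbffffffffffffffffffffffffffffffbbbbbbbfffffffffffffffffffffffffffff
288 ffffffffffffffffffffffffffffffffffffffffffffffffffffffffffffffffbffffffffffbffffffffffffffffffffffffffffffffff
tape max diff 13
stone max diff 23
brush max diff 130
agate max diff 14
```

```bash
python3 -m handwheel '[[[0.04,-0.03,0,0],[0.03,-0.04,0,0],[0.0,-0.04,0,0],[0.0,-0.04,0,0],[0.0,-0.04,0,0],[0,0,0,0]]]'
python3 - <<'E'
from h import *
u=np.array([.982,.19]);v=np.array([-.19,.982]);f=np.array([.611,.196])
for k,n,p,z in[('blk farL','side',(310,227.5),.042),('blk farR','side',(330,239),.042),('slab botL prev','side',(312,234.4),0),('slab botR','side',(333.5,248),0),('blk farL top','top',(262,230),.042),('blk farR top','top',(299,220.5),.042),('blk nearL top','top',(257+0,264),.042),('slab top L','top',(234,205),.157),('slab top R','top',(314,187),.157),('slab bot at blk','top',(280,226),.042)]:
    P=onz(n,*p,z);print(k,P.round(4),((P[:2]-f)@u).round(4),((P[:2]-f)@v).round(4))
t=shot('top','t12.png');s=shot('side','s12.png')
for n,i,d in(('top',t,dict(tape=(356,220),stone=(215,258),brush=(145,278),agate=(492,258))),('side',s,dict(tape=(352,270),stone=(283,220),brush=(255,200),agate=(382,363)))):
    D=cv2.absdiff(cv2.imread(f'pics/{n}0.png'),i[:,:,::-1]).max(2)
    print(n,{k:int(np.percentile(D[y-10:y+10,x-10:x+10],98)) for k,(x,y) in d.items()})
    q=dict(side='s11',top='t11')[n]; D=cv2.absdiff(cv2.imread(f'pics/{q}.png'),i[:,:,::-1]).max(2); x,y=(320,220) if n=='side' else (280,225); print('slab change',int(np.percentile(D[y-20:y+20,x-20:x+20],98)))
# upper slab/fence cap gap in the side profile: corner positions
g=cv2.cvtColor(s,cv2.COLOR_RGB2GRAY)
for th in(95,98,100,102):
    a=np.radians(th);print(th,[proj('side',[*(f+u*(-.012-.16*np.cos(a))+v*q),.16*np.sin(a)]).round(1) for q in(-.052,.058)])
for r in range(188,214): print(r,*g[r,314:348])
E
```

```text
time_s: 19.7
ee_pos: [0.1612, 0.5333, 0.2629]
eef_rot: [-3.04, 0.029, 1.744]
force: [-0.2, 0.8, 0.7]
grip_width: 0.0598
blk farL [0.5741 0.2317 0.042 ] -0.0295 0.0421
blk farR [0.6007 0.1408 0.042 ] -0.0206 -0.0522
slab botL prev [0.5917 0.2519 0.    ] -0.0083 0.0586
slab botR [0.6183 0.1468 0.    ] -0.0022 -0.0497
blk farL top [0.588  0.2408 0.042 ] -0.0141 0.0484
blk farR top [0.6061 0.1477 0.042 ] -0.014 -0.0465
blk nearL top [0.5032 0.2571 0.042 ] -0.0942 0.0805
slab top L [0.6234 0.2925 0.157 ] 0.0305 0.0924
slab top R [0.6542 0.106  0.157 ] 0.0253 -0.0966
slab bot at blk [0.5952 0.1957 0.042 ] -0.0156 0.0027
top {'tape': 8, 'stone': 7, 'brush': 7, 'agate': 7}
slab change 10
side {'tape': 6, 'stone': 141, 'brush': 6, 'agate': 5}
slab change 5
95 [array([337.1, 203.9]), array([315.4, 191. ])]
98 [array([339.2, 203.5]), array([317.4, 190.6])]
100 [array([340.6, 203.2]), array([318.8, 190.4])]
102 [array([341.9, 203.1]), array([320.1, 190.3])]
188 157 144 125 115 122 138 150 162 164 168 171 166 169 167 167 167 165 167 170 170 168 163 155 164 175 188 185 181 189 198 194 179 175 187

[... 2796 characters left out ...]

209 135 149 167 174 175 175 176 175 178 177 177 179 179 178 178 179 177 178 177 176 174 172 171 170 167 167 163 170 195 221 230 229 220 203
210 137 152 168 176 175 176 176 177 177 176 176 178 180 179 177 180 178 178 176 177 171 169 168 166 167 163 160 161 177 206 226 234 235 229
211 137 151 170 175 177 176 178 177 176 177 177 178 178 178 178 179 180 178 176 172 169 169 168 168 170 166 159 152 156 175 202 225 237 239
212 139 152 168 175 176 176 176 177 176 176 178 179 177 179 179 177 178 175 172 169 167 169 173 171 172 169 163 152 144 149 168 194 222 233
213 143 157 169 176 174 178 177 179 175 177 176 179 176 179 176 176 174 173 169 170 172 174 174 176 174 172 163 150 141 139 144 162 184 207
```

Everything checks out, so I'm handing in.

```bash
python3 -c "
from station import ctrl
print(ctrl.hand_in())"
```

```text
the job is handed in; nothing more can be done
None
```

The slab now leans flat against the fence by itself, and the block sits snug against its foot. I handed the job in at about 20 s, with the arm clear of everything.

I pushed the slab home and tipped it up along an arc. I held its top between the fingers while it went over centre, so it neither dropped back nor fell freely. Then I pushed the block up with two fingers until it stopped against the foot.

**Last checks:**
- **Slab:** its top corners match the predicted 100° lean to about 1 px. It did not move between the last two pictures.
- **Block:** in the top view its far side lies parallel to the fence, about 14 mm in front of the fence's foot and within about 1 mm of the slab's middle. No gap to the slab shows in the side view.
- **Other things:** the tape, stone, brush and agate are unchanged in the top view. The side view showed a difference at the stone, which I put down to the slab's raised corner having been in front of it in the first picture.

**What disagreed or went less well:**
- **Tool height:** in the pictures the fingers stood about 30–40 mm higher than the reported TCP height implied. I allowed for this using the pictures and the force readings.
- **Wrist tilt:** the tool tilted by up to 0.13 rad under load, and the moves could not correct that.
- **Forces:** the first push jammed at about 67 N at the wrist, through the fingers as far as I can tell, before I moved up along the arc. Pushing the block home reached about 44 N the same way. Both are under the 120 N wrist limit.
- **Side view of the block:** it put the block's far side about 10 mm further from the fence than the top view did. I went by the top view and the firm stop.

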